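# Make up two students' painting kits

## Task

Make up the painting kits for two students from the stock on the bench. In the squarer tray, lay the wide brush in the long compartment and put the tall jar and the sanding block in the two small bays, one in each; in the long narrow tray, lay the slim brush in the long compartment and stand the low jar in the small bay. Keep the glass jars upright and set them down gently, not dropping them, with everything sitting flat on its tray's floor, and leave the water cup, paint tin and tape roll where they are.

Things in the scene. Friction and masses are not known exactly. Their poses are not given: they have to be found in the camera images.
- square_tray: The squarer of two low open plywood kit trays, 165 x 180 mm, fixed on the bench, with three compartments: one long one and two small square bays. Floor 4 mm thick, walls and dividers 5 mm thick, their tops 16 mm above the bench. Origin: centre of its underside; x runs along the long compartment, z up. The long compartment is 155 mm (x) by 90 mm (y) inside, centred at y = -40 mm; the two bays are 75 x 75 mm inside, centred at x = -40 and +40 mm, y = +47.5 mm.
- long_tray: The long narrow plywood kit tray, 245 x 100 mm, fixed on the bench, with two compartments end to end. Floor 4 mm, walls and dividers 5 mm thick and 16 mm high. Origin: centre of its underside; x runs along the tray, z up. The long compartment is 155 mm (x) by 90 mm (y) inside, centred at x = -40 mm; the small bay is 75 mm (x) by 90 mm (y) inside, centred at x = +80 mm.
- wide_brush: Flat paint brush lying on the bench, 130 mm long, 18 mm thick, with a head 50 mm wide (dark bristles, steel ferrule) and a pale wooden handle. Origin: middle of its length, on the underside; x points to the bristles, z up. The handle's neck, from x = -42 to +13 mm, is 22 mm wide and 1 to 17 mm above the underside: grip it there, about x = -14 mm. Tail of the handle 28 mm wide. 60 g.
- slim_brush: Narrow paint brush lying on the bench, 140 mm long, 18 mm thick, with a head only 20 mm wide (dark bristles, steel ferrule) and a pale wooden handle. Origin: middle of its length, on the underside; x points to the bristles, z up. The handle's neck, from x = -42 to +22 mm, is 14 mm wide and 1 to 17 mm above the underside: grip it there, about x = -10 mm. Tail of the handle 19 mm wide. 35 g.
- tall_jar: Tall slim glass paint jar with a black screw lid, standing closed, 46 mm diameter, 100 mm high (the top 16 mm is the lid, 44 mm across), about 200 g. Origin: centre of its underside, z up.
- low_jar: Low wide glass paint jar with a black screw lid, standing closed, 58 mm diameter, 50 mm high (the top 16 mm is the lid, 56 mm across), about 160 g. Origin: centre of its underside, z up.
- sanding_block: Cork sanding block lying flat with its thin grey abrasive face down, 56 mm (x) by 38 mm (y) by 38 mm high, 60 g. Origin: centre of its underside, z up.
- water_cup: Bystander: open amber cup cut from a plastic bottle, 74 mm wide, 100 mm high, at the left end of the work. Origin: centre of its underside.
- paint_tin: Bystander: closed steel paint tin, 94 mm wide, 93 mm high, at the right end of the work. Origin: centre of its underside.
- tape_roll: Bystander: roll of masking tape lying flat, 84 mm wide, 25 mm high, at the far side of the bench. Origin: centre of its underside.

How it is judged:
At the end, for the whole second after the job is handed in: Wide brush, tall jar, block in the square tray; slim brush, low jar in the long tray; each in its compartment, centres off by at most: brushes 20 mm along, 36 across; tall jar 18; block 20; low jar 13 along, 20 across. On the floor within 4 mm, level within 0.12 rad, released, at rest (x of wide_brush in the frame of square_tray between -0.02 and 0.02 m and y of wide_brush in the frame of square_tray between -0.076 and -0.004 m and z of wide_brush in the frame of square_tray between 0.001 and 0.008 m and x of slim_brush in the frame of long_tray between -0.06 and -0.02 m and y of slim_brush in the frame of long_tray between -0.036 and 0.036 m and z of slim_brush in the frame of long_tray between 0.001 and 0.008 m and x of low_jar in the frame of long_tray between 0.067 and 0.093 m and y of low_jar in the frame of long_tray between -0.02 and 0.02 m and z of low_jar in the frame of long_tray between 0.001 and 0.008 m and (((x of tall_jar in the frame of square_tray between 0.022 and 0.058 m and y of tall_jar in the frame of square_tray between 0.0295 and 0.0655 m and z of tall_jar in the frame of square_tray between 0.001 and 0.008 m) and (x of sanding_block in the frame of square_tray between -0.06 and -0.02 m and y of sanding_block in the frame of square_tray between 0.0275 and 0.0675 m and z of sanding_block in the frame of square_tray between 0.001 and 0.008 m)) or ((x of tall_jar in the frame of square_tray between -0.058 and -0.022 m and y of tall_jar in the frame of square_tray between 0.0295 and 0.0655 m and z of tall_jar in the frame of square_tray between 0.001 and 0.008 m) and (x of sanding_block in the frame of square_tray between 0.02 and 0.06 m and y of sanding_block in the frame of square_tray between 0.0275 and 0.0675 m and z of sanding_block in the frame of square_tray between 0.001 and 0.008 m))) and angle between each of wide_brush, slim_brush, tall_jar, low_jar, sanding_block's own z axis and vertical below 0.12 rad and linear speed of each of wide_brush, slim_brush, tall_jar, low_jar, sanding_block below 0.02 m/s and angular speed of each of wide_brush, slim_brush, tall_jar, low_jar, sanding_block below 0.2 rad/s); the robot touches nothing.
It fails at once if a jar is tipped over (angle between any of tall_jar, low_jar's own z axis and vertical above 0.7 rad).
It fails at once if a jar is dropped (falls at over 0.55 m/s, about 15 mm of fall, with the fingers off it) ((linear speed of tall_jar above 0.55 m/s and contact force between tall_jar and the fingers below 0.05 N) or (linear speed of low_jar above 0.55 m/s and contact force between low_jar and the fingers below 0.05 N)).
It fails at once if the water cup, paint tin or tape roll is moved more than 25 mm (distance of any of water_cup, paint_tin, tape_roll from where it was at the start of the episode above 0.025 m).
It also fails if it takes over 128 s, if anything falls off the work surface, if the arm or the gripper's body presses on something with over 40 N, if the wrist force passes 120 N, or if a joint passes its speed limit or range.

## Robot

A 6-joint arm with a two-finger parallel gripper is mounted at the origin on the work surface. World frame = base frame: x ahead of the robot, y to its left, z up, the work surface at z = 0. Lengths are in m, angles in rad, forces in N, time in s.
With the tool pointing down it reaches from about 0.425 to 0.95 m from the base axis. Payload 3.5 kg.
Tool frame: the origin (TCP) lies on the centre line of the jaws, within the pads' length; the fingertips stand 17 mm ahead of it and the grasp point (between the pads) lies 2 mm behind it; z points along the fingers, y is the line along which they close (so a half turn about z gives the same grasp; the last joint's range is limited). The gripper opens to 85 mm and grips with 20 to 120 N. Pads are 22 mm wide; open, the fingers measure 114 mm over their backs; the gripper's body (76 mm by 85 mm) begins 54 mm behind the grasp point. The pads swing forward as they close: fully open they stand 13 mm farther back than shut.
Start: joints at [-1.305, 0.286, 1.577, -0, 1.279, -0.15], TCP at [0.273, -0.617, 0.248] pointing down, gripper open.
Joint ranges: [-2.77, 2.77], [-0.9, 2.22], [0.21, 2.48], [-1.53, 4.67], [0.24, 2.81], [-2.84, 2.84]. Speed limits (rad/s): [2.79, 2.79, 3.14, 3.14, 3.14, 3.14].

## Interface

Orientations are given as a unit quaternion [x, y, z, w].
In Python, from plant import ctrl gives the robot as it stands. The module is installed in compiled form; this text tells all that it offers.
- The arm moves only by the tool drive_tool, never from a script. Its argument "moves" is a list of rows, each a list of 3 entries, a list of its own where there are three numbers: the turn, a rotation vector about the tool's x, y, z in rad, then the shift along the tool's x, y, z in m, then the finger opening in m, from 0 to 0.0854. A call has 1 to 5 rows; each row shifts and turns the commanded pose from where the row before left it, along the tool's axes as they then stand; what a row does not reach is not made up. A row lasts 1/8 s, in which the tool goes at most 62.5 mm and 10.7 degrees, less where a joint would pass 70% of its speed; a pose out of reach is approached as far as the arm can. A call with a gripper value outside its range is refused whole. The fingers move at their own pace and stop on an object; "grip_force" is the grip in N (left out, the last holds). Time passes only in rows, so rows that do not move let the fingers close. It gives the time, the measured TCP pose, the force, the opening and the grip force at its end, in the units of the state.
- ctrl.get_state(): the state, without advancing time (a new reading comes with each control period).
- ctrl.read_camera(name): name is "side" or "top" or "wrist"; returns a dict with "image" (384x512x3 uint8, red, green, blue), "fx", "fy", "cx", "cy" (pixels), "R" (3x3) and "t" (3): a world point X has camera coordinates R X + t. Camera axes: x right, y down, z forward; pixel columns grow to the right and rows downward; lengths in m; the calibration is good to about 2 mm. A picture is of the moment at which its call begins. There is no depth.
- ctrl.sign_off(): hands the job in; it is judged then, once.
The state is a dict: "time": time; "qpos": joint angles; "dq": joint speeds; "joint_efforts": joint torques, N m; "eef_pos": TCP position; "tcp_rot": TCP orientation; "contact_force": force on the tool from outside, world axes, zero at the start; "wrist_torque": the same for the moment, N m; "opening": opening from 0.0 (shut) to 1.0 (fully open); "finger_force": force on a finger pad.
Only numpy, scipy, OpenCV 4.12 (cv2) and the standard library are available. Lean on these libraries where they do the work, as an engineer would, in place of code of your own. Each camera call takes 0.05 s, during which the arm holds its last target. There are 200 camera calls.

## Working session

There is one attempt and no reset: what is moved stays moved. The work goes in short steps, Python scripts to look and compute and a tool call to move; the robot and the scene stay as the last step left them, time stands still between calls to the robot, and variables do not carry over. Pictures are saved under pics/ and viewed, at most 14 in all, crops included, and the job is handed in when it is done.

Besides the shell and the picture viewer there is one more tool, called after "Emit:" as name(argument=value, ...), one argument or row to a line, values as JSON. drive_tool: Moves the arm, as the interface text tells. Its arguments: {"type":"object","properties":{"moves":{"type":"array","items":{"type":"array"}},"grip_force":{"type":"number"}},"required":["moves"]}

```bash
mkdir -p pics
python3 - <<'E'
from plant import ctrl
import cv2,pickle
s=ctrl.get_state();print({k:s[k] for k in('time','eef_pos','tcp_rot','opening','contact_force')})
d={}
for n in('top','side'):
    c=ctrl.read_camera(n);d[n]=c;cv2.imwrite(f'pics/{n}0.png',cv2.resize(c['image'][:,:,::-1],(800,600),interpolation=cv2.INTER_CUBIC))
    print(n,c['fx'],c['cx'],c['cy'],c['R'],c['t'])
pickle.dump(d,open('cam.pkl','wb'))
E
```

```text
{'time': 0.0, 'eef_pos': array([ 0.27250323, -0.61687731,  0.24692792]), 'tcp_rot': array([ 9.78471115e-01,  2.06380339e-01, -6.75714815e-05, -1.19488409e-03]), 'opening': 1.0010943548327582, 'contact_force': array([ 0.1610875, -0.3296082,  0.1809161])}
top 467.9769564464219 257.3915591327821 189.612375224317 [[ 0.09050496 -0.99587705  0.00614522]
 [-0.974103   -0.08980658 -0.2075045 ]
 [ 0.20720085  0.01279411 -0.97821476]] [-0.04531477  0.61320314  1.38172458]
side 469.55907299297576 253.79900298900358 190.23014104634547 [[-0.81383148 -0.58073693  0.02056553]
 [-0.34467173  0.45391704 -0.82168164]
 [ 0.46784583 -0.67579874 -0.56957558]] [0.51853443 0.26854737 1.29138905]
```

View pics/top0.png

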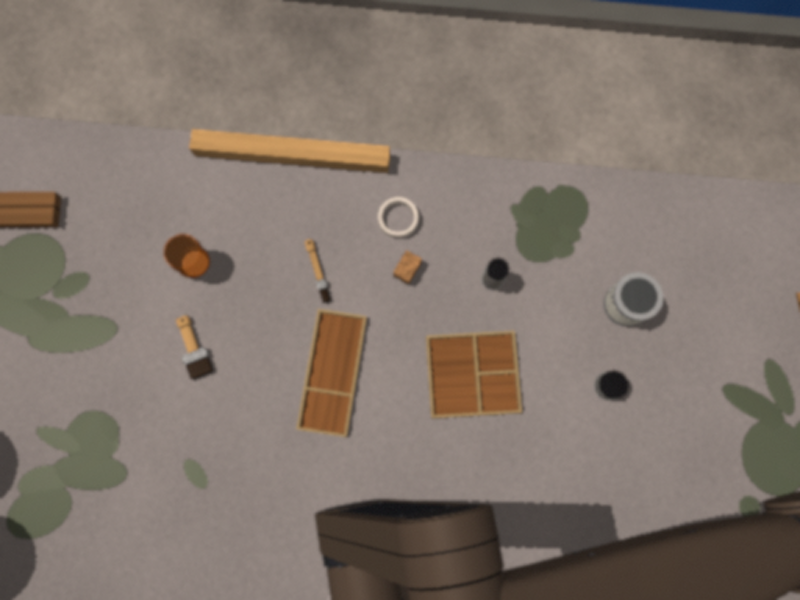

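View pics/side0.png

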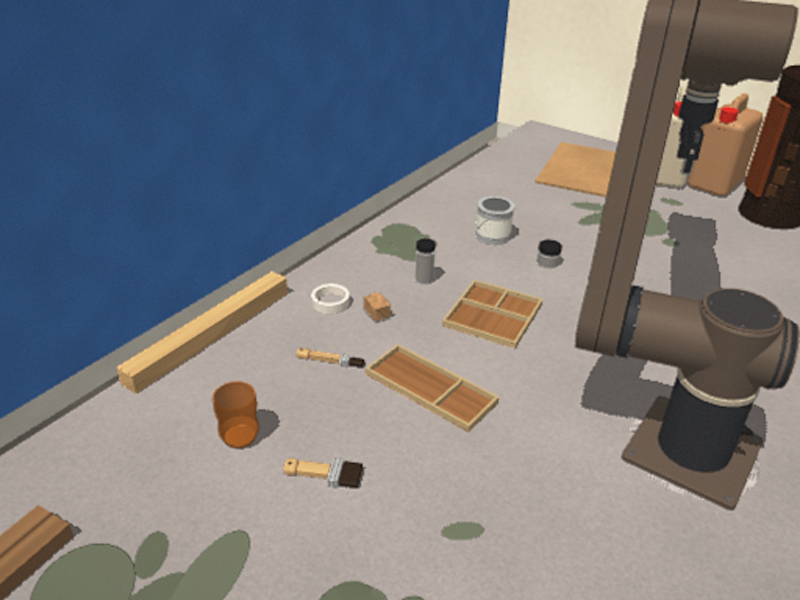

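The top view (800 px scale) shows:
- Square tray corners at about (428,337), (515,332), (522,411) and (433,417), with its bays on the right.
- Long tray corners at (320,310), (368,317), (348,437) and (300,430), with its bay at the bottom.
- Wide brush from (182,318) to (202,375), and slim brush from (310,241) to (325,300).
- Tall jar lid at (498,268), low jar lid at (613,385) and block at (408,266).

The side view agrees with this.

```bash
cat > h.py <<'E'
import numpy as np,pickle,cv2
from scipy.spatial.transform import Rotation as Ro
def ray(c,u,v,z):
    "world point at height z seen at pixel u,v"
    R,t=np.array(c['R']),np.array(c['t']);o=-R.T@t
    d=R.T@np.array([(u-c['cx'])/c['fx'],(v-c['cy'])/c['fy'],1]);return o+d*(z-o[2])/d[2]
def proj(c,X):
    p=np.atleast_2d(X)@np.array(c['R']).T+c['t']
    return np.c_[p[:,0]/p[:,2]*c['fx']+c['cx'],p[:,1]/p[:,2]*c['fy']+c['cy']]
def go(s,x,y,z,yaw):
    "move in tool axes from state s to a down pose with closing axis at yaw (mod pi)"
    R=Ro.from_quat(s['tcp_rot']);best=None
    for k in(0,np.pi):
        T=Ro.from_matrix(np.array([[np.sin(yaw+k),np.cos(yaw+k),0],[-np.cos(yaw+k),np.sin(yaw+k),0],[0,0,-1]]))
        rv=(R.inv()*T).as_rotvec()
        if best is None or np.linalg.norm(rv)<np.linalg.norm(best):best=rv
    return best,R.inv().apply(np.array([x,y,z])-s['eef_pos'])
E
python3 - <<'E'
from h import *
from plant import ctrl
d=pickle.load(open('cam.pkl','rb'));k=1.5625
P=lambda n,l,z:[print(n,np.round(ray(d[n],(u+.5)/k-.5,(v+.5)/k-.5,z),4)) for u,v in l]
np.set_printoptions(suppress=True)
print('sq');P('top',[(428,337),(515,332),(522,411),(433,417)],.016);P('side',[(541,293),(516,346),(443,322),(471,283)],.016)
print('long');P('top',[(320,310),(368,317),(348,437),(300,430)],.016);P('side',[(366,370),(398,347),(497,399),(469,429)],.016)
print('wide');P('top',[(182,318),(202,376)],.018);P('side',[(285,465),(362,472)],.012)
print('slim');P('top',[(310,241),(325,300)],.018);P('side',[(296,353),(364,362)],.012)
print('tall');P('top',[(498,268)],.1);P('side',[(426,245)],.1)
print('low');P('top',[(613,385)],.05);P('side',[(550,246)],.05)
print('block');P('top',[(409,265)],.038);P('side',[(376,299)],.038)
print('cup,tin,tape');P('top',[(197,262)],0.01);P('top',[(638,296)],.093);P('top',[(398,217)],.025)
c=ctrl.read_camera('wrist');R=c['R'];o=-R.T@c['t'];s=ctrl.get_state()
r=Ro.from_quat(s['tcp_rot']).inv();print('wrist cam in tool',r.apply(o-s['eef_pos']),r.apply(R.T[:,2]),r.apply(R.T[:,0]),c['fx'])
E
```

```text
sq
top [ 0.5465 -0.0476  0.016 ]
top [ 0.5728 -0.2224  0.016 ]
top [ 0.4159 -0.2455  0.016 ]
top [ 0.3882 -0.0708  0.016 ]
side [ 0.4246 -0.2627  0.016 ]
side [ 0.3791 -0.0567  0.016 ]
side [ 0.5426 -0.0359  0.016 ]
side [ 0.5721 -0.2018  0.016 ]
long
top [0.5818 0.1761 0.016 ]
top [0.5763 0.0773 0.016 ]
top [0.3343 0.0924 0.016 ]
top [0.3392 0.1879 0.016 ]
side [0.578  0.1867 0.016 ]
side [0.5698 0.091  0.016 ]
side [0.3326 0.1062 0.016 ]
side [0.3344 0.2046 0.016 ]
wide
top [0.5394 0.4522 0.018 ]
top [0.4267 0.3946 0.018 ]
side [0.5406 0.4581 0.012 ]
side [0.4278 0.3935 0.012 ]
slim
top [0.7243 0.213  0.018 ]
top [0.603 0.168 0.018]
side [0.7249 0.2256 0.012 ]
side [0.5988 0.1661 0.012 ]
tall
top [ 0.6809 -0.1697  0.1   ]
side [ 0.6734 -0.1607  0.1   ]
low
top [ 0.4798 -0.4142  0.05  ]
side [ 0.4788 -0.4105  0.05  ]
block
top [0.6869 0.0038 0.038 ]
side [0.6885 0.007  0.038 ]
cup,tin,tape
top [0.6601 0.4418 0.01  ]
top [ 0.6518 -0.445   0.093 ]
top [0.7908 0.0358 0.025 ]
wrist cam in tool [ 0.07690289  0.00030693 -0.12695849] [-0.29471289 -0.00050881  0.95558571] [0.00109488 0.99999902 0.00087013] 325.59404829729147
```

```bash
cat >> h.py <<'E'
def plan(x,y,z,yawdeg,s=None):
    from plant import ctrl
    s=s or ctrl.get_state();rv,sh=go(s,x,y,z,np.radians(yawdeg))
    R=Ro.from_quat(s['tcp_rot'])
    yy=R.apply([0,1,0]);print('yaw now %.1f'%np.degrees(np.arctan2(yy[1],yy[0])),'turn',rv.round(4),'shift before turn',sh.round(4),'after turn',Ro.from_rotvec(rv).inv().apply(sh).round(4),'n',round(np.linalg.norm(sh)/.06,1),'pos',s['eef_pos'].round(4),'q',s['qpos'].round(2))
E
python3 -c "
from h import *
plan(.5,.0,.35,90)"
```

```text
Traceback (most recent call last):
  File "h.py", line 20, in plan
    s=s or ctrl.get_state();rv,sh=go(s,x,y,z,np.radians(yawdeg))
                                  ~~^^^^^^^^^^^^^^^^^^^^^^^^^^^^
  File "h.py", line 14, in go
    T=Ro.from_matrix(np.array([[np.sin(yaw+k),np.cos(yaw+k),0],[-np.cos(yaw+k),np.sin(yaw+k),0],[0,0,-1]]))
  File "scipy/spatial/transform/_rotation.pyx", line 1143, in scipy.spatial.transform._rotation.Rotation.from_matrix
ValueError: Non-positive determinant (left-handed or null coordinate frame) in rotation matrix 0: [[ 1.000000e+00  6.123234e-17  0.000000e+00]
 [-6.123234e-17  1.000000e+00  0.000000e+00]
 [ 0.000000e+00  0.000000e+00 -1.000000e+00]].
```

```bash
sed -i 's/\[np.sin(yaw+k),np.cos(yaw+k),0\],\[-np.cos(yaw+k)/[-np.sin(yaw+k),np.cos(yaw+k),0],[np.cos(yaw+k)/' h.py
python3 -c "
from h import *
plan(.5,.0,.35,90)"
```

```text
yaw now -66.2 turn [-1.900e-03  1.000e-04  4.158e-01] shift before turn [ 0.4573 -0.4728 -0.1018] after turn [ 0.2274 -0.617  -0.1028] n 11.1 pos [ 0.2726 -0.617   0.2472] q [-1.3   0.29  1.58  0.    1.28 -0.15]
```

Emit:
drive_tool(
  moves=[
    [[0, 0, 0], [0.041, -0.043, -0.01], 0.085],
    [[0, 0, 0], [0.041, -0.043, -0.01], 0.085],
    [[0, 0, 0], [0.041, -0.043, -0.01], 0.085],
    [[0, 0, 0], [0.041, -0.043, -0.01], 0.085],
    [[0, 0, 0], [0.041, -0.043, -0.01], 0.085],
  ],
)

```text
time: 0.78
eef_pos: [0.3736, -0.336, 0.2984]
tcp_rot: [0.979, 0.206, 0.0, -0.0]
contact_force: [0.6, -0.5, -0.0]
opening: 0.994
finger_force: 0.0
```

Emit:
drive_tool(
  moves=[
    [[0, 0, 0], [0.041, -0.043, -0.01], 0.085],
    [[0, 0, 0], [0.041, -0.043, -0.01], 0.085],
    [[0, 0, 0], [0.041, -0.043, -0.01], 0.085],
    [[0, 0, 0], [0.041, -0.043, -0.01], 0.085],
    [[0, 0, 0], [0.041, -0.043, -0.01], 0.085],
  ],
)

```text
time: 1.4
eef_pos: [0.4742, -0.0565, 0.3486]
tcp_rot: [0.978, 0.206, 0.0, 0.0]
contact_force: [0.8, -0.4, -0.1]
opening: 0.992
finger_force: 0.0
```

Emit:
drive_tool(
  moves=[
    [[0, 0, 0], [0.041, -0.043, -0.01], 0.085],
    [[0, 0, 0.14], [0, 0, 0], 0.085],
    [[0, 0, 0.14], [0, 0, 0], 0.085],
    [[0, 0, 0.14], [0, 0, 0], 0.085],
    [[0, 0, 0], [0, 0, 0], 0.085],
  ],
)

```text
time: 2.02
eef_pos: [0.494, -0.0025, 0.358]
tcp_rot: [1.0, -0.001, -0.0, -0.0]
contact_force: [-0.9, -0.1, -0.5]
opening: 0.995
finger_force: 0.0
```

Run:
```python
from plant import ctrl
from h import *
c=ctrl.read_camera('wrist');pickle.dump(c,open('w1.pkl','wb'));plan(.5,0,.35,90)
cv2.imwrite('pics/w1.png',cv2.resize(c['image'][:,:,::-1],(800,600),interpolation=cv2.INTER_CUBIC))
c=ctrl.read_camera('top');pickle.dump(c,open('t1.pkl','wb'))
```

```text
yaw now -90.1 turn [-0.0001  0.0005 -0.0018] shift before turn [ 0.006  -0.0026  0.008 ] after turn [ 0.006  -0.0026  0.008 ] n 0.2 pos [ 0.494  -0.0026  0.358 ] q [-0.21 -0.19  1.87  0.    1.46  1.36]
```

View pics/w1.png

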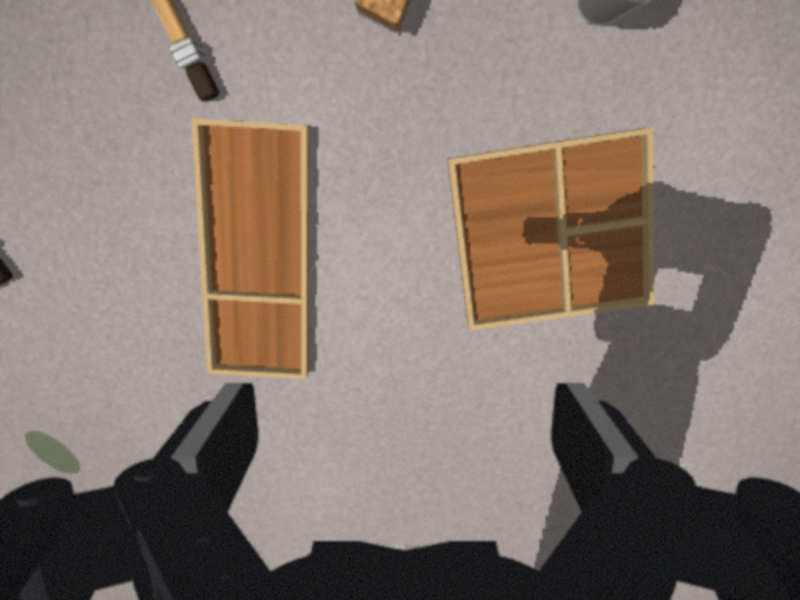

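Wrist view: the outer corners of the long tray are at (192,121), (308,126), (307,377) and (210,375). Those of the square tray are at (449,160), (652,129), (654,302) and (472,328), and its bays are on the right.

Run:
```python
from h import *
from scipy.optimize import least_squares
k=1.5625
T={'sq':(.165,.18,{'w1.pkl':[(449,160),(652,129),(654,302),(472,328)]}, [(428,337),(515,332),(522,411),(433,417)]),
'long':(.245,.1,{'w1.pkl':[(192,121),(308,126),(307,377),(210,375)]},[(320,310),(368,317),(348,437),(300,430)])}
w=pickle.load(open('w1.pkl','rb'));t=pickle.load(open('cam.pkl','rb'))['top']
c=lambda l:(np.array(l)+.5)/k-.5
for n,(a,b,d,tp) in T.items():
    # image corner order: TL,TR,BR,BL -> tray frame (x toward robot)
    if n=='sq' or 1: L=np.array([(-a/2,-b/2),(-a/2,b/2),(a/2,b/2),(a/2,-b/2)])
    def W(p): 
        C,S=np.cos(p[2]),np.sin(p[2]);return np.c_[L@np.array([[C,S],[-S,C]])+p[:2],np.full(4,.016)]
    for nm,cam,px in(('wrist',w,d['w1.pkl']),('top',t,tp)):
        r=least_squares(lambda p:(proj(cam,W(p))-c(px)).ravel(),[.47,0,3.1]);print(n,nm,r.x.round(4),r.fun.round(1))
```

```text
sq wrist [ 0.4829 -0.1434  3.2951] [-0.  -0.3  0.5 -1.4  0.5  0.9 -1.   1.3]
sq top [ 0.481  -0.1465  3.2915] [-0.7 -0.9  0.3 -1.   0.7  1.1 -0.3  0.7]
long wrist [0.4594 0.1397 3.0886] [ 0.2 -0.7 -0.6  0.1  0.7  1.2 -0.3 -0.4]
long top [0.458  0.1334 3.0865] [-0.1 -0.4  0.2 -0.4  0.7  0.5 -0.7  0.2]
```

Emit:
drive_tool(
  moves=[
    [[0, 0, 0], [0.045, -0.01, 0], 0.085],
    [[0, 0, 0], [0.045, -0.01, 0], 0.085],
    [[0, 0, 0], [0.045, -0.01, 0], 0.085],
    [[0, 0, 0], [0, 0, 0], 0.085],
  ],
)

```text
time: 2.62
eef_pos: [0.631, 0.0271, 0.3559]
tcp_rot: [1.0, -0.001, -0.002, -0.0]
contact_force: [-0.7, 0.9, 0.7]
opening: 0.996
finger_force: 0.0
```

Run:
```python
from plant import ctrl
from h import *
c=ctrl.read_camera('wrist');pickle.dump(c,open('w2.pkl','wb'))
cv2.imwrite('pics/w2.png',cv2.resize(c['image'][:,:,::-1],(800,600),interpolation=cv2.INTER_CUBIC))
```

```text
(no output)
```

View pics/w2.png

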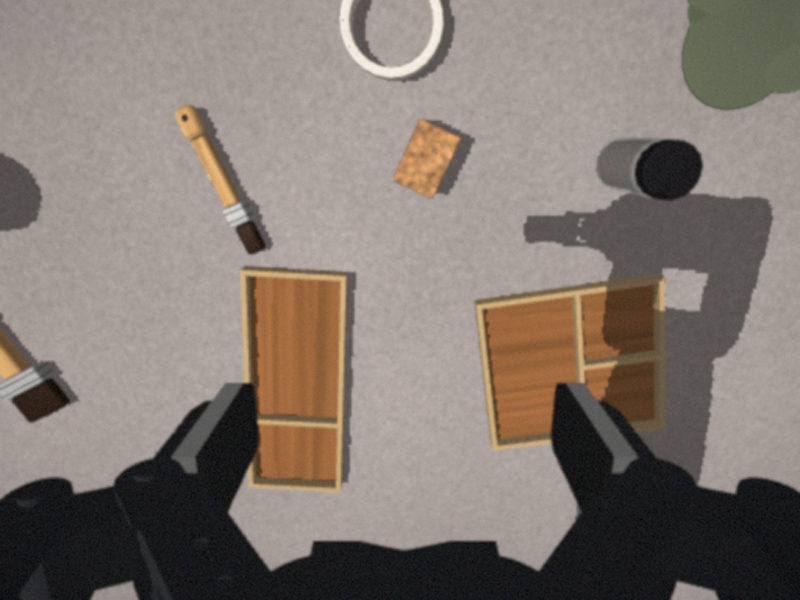

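Second wrist view: block top corners at (424,120), (461,136), (432,197) and (394,181). The slim brush runs from tail (185,106) to head (255,251), and the tall jar lid is centred at (669,169). Both trays are visible again.

Run:
```python
from h import *
from scipy.optimize import least_squares
k=1.5625;w=pickle.load(open('w2.pkl','rb'));c=lambda l:(np.array(l)+.5)/k-.5
np.set_printoptions(suppress=True)
for n,a,b,px in(('sq',.165,.18,[(475,300),(664,278),(664,427),(495,449)]),('long',.245,.1,[(242,268),(352,272),(341,490),(250,487)])):
    L=np.array([(-a/2,-b/2),(-a/2,b/2),(a/2,b/2),(a/2,-b/2)])
    def W(p): 
        C,S=np.cos(p[2]),np.sin(p[2]);return np.c_[L@np.array([[C,S],[-S,C]])+p[:2],np.full(4,.016)]
    r=least_squares(lambda p:(proj(w,W(p))-c(px)).ravel(),[.47,0,3.1]);print(n,r.x.round(4),r.fun.round(1))
P=lambda px,z:np.array([ray(w,*c(p),z)[:2] for p in px])
b=P([(424,120),(461,136),(432,197),(394,181)],.038);print('block',b.round(4),b.mean(0),np.linalg.norm(np.diff(b,axis=0),axis=1),np.degrees(np.arctan2(*(b[1]-b[2])[::-1])))
s=P([(185,106),(205,150),(232,200),(255,251)],.014);print('slim',s.round(4),s[[0,3]].mean(0),np.linalg.norm(s[0]-s[3]),np.degrees(np.arctan2(*(s[3]-s[0])[::-1])))
print('tall',P([(669,169)],.1)); print('tape',P([(393,22)],.025))
for n in('top','side'):
    cc=pickle.load(open('cam.pkl','rb'))[n];print(n,(proj(cc,[[.687,.005,.038]])+.5)*k)
```

```text
sq [ 0.4844 -0.1428  3.2877] [ 0.8  1.6  0.5 -1.1  0.1 -0.2 -1.6 -0.4]
long [0.4625 0.138  3.0754] [ 1.1 -0.4 -1.7  1.3  0.6 -0.   0.1 -1.4]
block [[ 0.7195  0.0114]
 [ 0.7068 -0.0197]
 [ 0.6564  0.0038]
 [ 0.67    0.0365]] [0.68819838 0.00800446] [0.03352553 0.05556678 0.03547303] -24.955681046524724
slim [[0.7318 0.2177]
 [0.6951 0.2047]
 [0.6511 0.1852]
 [0.6035 0.1683]] [0.66763867 0.19300298] 0.13745769716108813 -158.9760226794679
tall [[ 0.6838104  -0.16609471]]
tape [[0.79485039 0.03675254]]
top [[408.91373315 265.41148582]]
side [[377.61583001 299.31133083]]
```

Emit:
drive_tool(
  moves=[
    [[0, 0, 0], [0.057, 0.0205, 0.02], 0.06],
    [[0, 0, 0.145], [0, 0, 0.06], 0.06],
    [[0, 0, 0.145], [0, 0, 0.06], 0.06],
    [[0, 0, 0.146], [0, 0, 0.06], 0.06],
    [[0, 0, 0], [0, 0, 0.04], 0.06],
  ],
)

```text
time: 3.3
eef_pos: [0.6827, 0.0063, 0.116]
tcp_rot: [0.976, -0.219, -0.002, 0.0]
contact_force: [0.0, 0.6, 0.1]
opening: 0.705
finger_force: 0.0
```

Run:
```python
from plant import ctrl
from h import *
plan(.688,.0065,.03,65)
c=ctrl.read_camera('wrist');pickle.dump(c,open('w3.pkl','wb'))
cv2.imwrite('pics/w3.png',c['image'][:,:,::-1])
```

```text
yaw now -115.2 turn [ 0.0012  0.0036 -0.0043] shift before turn [ 0.0051 -0.0026  0.086 ] after turn [ 0.0048 -0.0024  0.086 ] n 1.4 pos [0.6827 0.0063 0.116 ] q [-0.14  0.43  1.64 -0.    1.07  1.87]
```

View pics/w3.png

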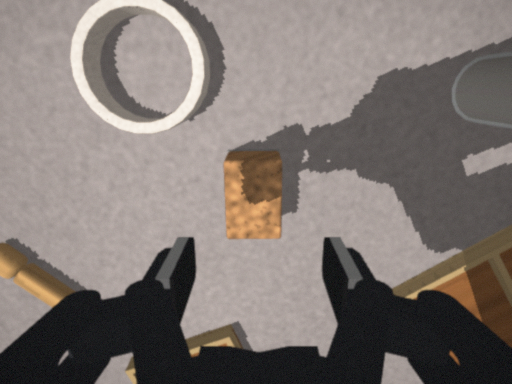

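The block's top face is at columns 225–282, rows 161–239, and aligned with the jaws.

Run:
```python
from h import *
w=pickle.load(open('w3.pkl','rb'))
b=np.array([ray(w,u,v,.038)[:2] for u,v in[(225,161),(282,160),(281,239),(228,239)]]);print(b,b.mean(0),np.linalg.norm(np.diff(b,axis=0),axis=1))
plan(*b.mean(0),.03,65)
```

```text
[[ 0.72003789  0.01352711]
 [ 0.70504443 -0.0198987 ]
 [ 0.65419986  0.00344206]
 [ 0.66984629  0.03670654]] [0.68728212 0.00844425] [0.03663453 0.05594606 0.03676053]
yaw now -115.2 turn [ 0.0039  0.0121 -0.0037] shift before turn [ 0.0072 -0.0053  0.08  ] after turn [ 0.0062 -0.0049  0.0801] n 1.3 pos [0.6796 0.0066 0.1101] q [-0.14  0.44  1.65 -0.    1.07  1.87]
```

Emit:
drive_tool(
  moves=[
    [[0, 0, 0], [0.004, -0.004, 0.02], 0.06],
    [[0, 0, 0], [0, 0, 0.02], 0.06],
    [[0, 0, 0], [0, 0, 0], 0.06],
  ],
)

```text
time: 3.72
eef_pos: [0.6898, 0.0085, 0.0778]
tcp_rot: [0.976, -0.218, -0.001, 0.0]
contact_force: [-0.2, 1.2, 0.2]
opening: 0.702
finger_force: 0.0
```

Run:
```python
from h import *
plan(.6875,.0075,.03,65)
```

```text
yaw now -115.2 turn [ 0.0007  0.0019 -0.0036] shift before turn [-0.0015  0.0019  0.0478] after turn [-0.0016  0.0019  0.0478] n 0.8 pos [0.6898 0.0085 0.0778] q [-0.13  0.49  1.64 -0.    1.01  1.88]
```

Emit:
drive_tool(
  moves=[
    [[0, 0, 0], [-0.0015, 0.001, 0.024], 0.06],
    [[0, 0, 0], [0, 0, 0.024], 0.06],
    [[0, 0, 0], [0, 0, 0], 0.06],
    [[0, 0, 0], [0, 0, 0], 0.02],
    [[0, 0, 0], [0, 0, 0], 0.02],
  ],
  grip_force=35,
)

```text
time: 4.35
eef_pos: [0.6898, 0.008, 0.0324]
tcp_rot: [0.976, -0.218, 0.001, -0.0]
contact_force: [-0.4, -0.0, -0.5]
opening: 0.438
finger_force: 35.7
```

Emit:
drive_tool(
  moves=[
    [[0, 0, 0], [0, 0, 0], 0.02],
    [[0, 0, 0], [0, 0, 0], 0.02],
    [[0, 0, 0], [0, 0, -0.03], 0.02],
    [[0, 0, 0], [0, 0, -0.06], 0.02],
    [[0, 0, 0], [0, 0, 0], 0.02],
  ],
)

```text
time: 4.97
eef_pos: [0.6926, 0.0077, 0.128]
tcp_rot: [0.976, -0.218, 0.006, -0.001]
contact_force: [0.7, -0.0, -0.3]
opening: 0.435
finger_force: 35.8
```

Run:
```python
from h import *
C,S=np.cos(3.291),np.sin(3.291);A=np.array([[C,-S],[S,C]])
for b in((-.04,.0475),(.04,.0475),(0,-.04)):print(A@b+[.483,-.144])
C,S=np.cos(3.083),np.sin(3.083);A=np.array([[C,-S],[S,C]])
for b in((-.04,0),(.08,0)):print(A@b+[.4602,.1375])
p=A@[0,0]
a=np.degrees(3.291);print(a)
plan(.53,-.185,.12,a-90)
```

```text
[ 0.52962485 -0.18501674]
[ 0.4505161  -0.19692491]
[ 0.47704592 -0.10444562]
[0.50013136 0.13515763]
[0.38033728 0.14218473]
188.56041037755392
yaw now -115.2 turn [-2.000e-04 -1.290e-02 -5.895e-01] shift before turn [-0.0651  0.2436  0.0063] after turn [-0.1895  0.1663  0.008 ] n 4.2 pos [0.6926 0.0077 0.128 ] q [-0.14  0.43  1.62  0.    1.08  1.88]
```

Emit:
drive_tool(
  moves=[
    [[0, 0, 0], [-0.013, 0.0487, 0], 0.02],
    [[0, 0, 0], [-0.013, 0.0487, 0], 0.02],
    [[0, 0, 0], [-0.013, 0.0487, 0], 0.02],
    [[0, 0, 0], [-0.013, 0.0487, 0], 0.02],
    [[0, 0, 0], [-0.013, 0.0487, 0], 0.02],
  ],
)

```text
time: 5.6
eef_pos: [0.5242, -0.1851, 0.1197]
tcp_rot: [0.976, -0.218, -0.001, -0.0]
contact_force: [0.7, -0.5, 0.1]
opening: 0.441
finger_force: 35.7
```

Emit:
drive_tool(
  moves=[
    [[0, 0, -0.147], [0, 0, 0], 0.02],
    [[0, 0, -0.147], [0, 0, 0], 0.02],
    [[0, 0, -0.147], [0, 0, 0], 0.02],
    [[0, 0, -0.148], [0, 0, 0], 0.02],
    [[0, 0, 0], [0, 0, 0], 0.02],
  ],
)

```text
time: 6.22
eef_pos: [0.5254, -0.1841, 0.1198]
tcp_rot: [0.997, 0.073, -0.001, -0.001]
contact_force: [-0.1, -0.1, -0.6]
opening: 0.436
finger_force: 35.7
```

Run:
```python
from h import *
plan(.5296,-.185,.035,98.56)
```

```text
yaw now -81.6 turn [-0.0011  0.0014 -0.0023] shift before turn [0.0041 0.0016 0.0847] after turn [0.004  0.0015 0.0848] n 1.4 pos [ 0.5254 -0.1841  0.1198] q [-0.52  0.17  1.97 -0.    1.01  0.9 ]
```

Emit:
drive_tool(
  moves=[
    [[0, 0, 0], [0.004, 0.0015, 0.04], 0.02],
    [[0, 0, 0], [0, 0, 0.03], 0.02],
    [[0, 0, 0], [0, 0, 0.008], 0.02],
    [[0, 0, 0], [0, 0, 0.004], 0.02],
    [[0, 0, 0], [0, 0, 0], 0.02],
  ],
)

```text
time: 6.85
eef_pos: [0.5309, -0.1857, 0.0396]
tcp_rot: [0.997, 0.074, 0.001, 0.0]
contact_force: [-1.0, 0.2, -0.5]
opening: 0.436
finger_force: 35.8
```

Emit:
drive_tool(
  moves=[
    [[0, 0, 0], [0, 0, 0.001], 0.02],
    [[0, 0, 0], [0, 0, 0], 0.052],
    [[0, 0, 0], [0, 0, 0], 0.052],
    [[0, 0, 0], [0, 0, -0.05], 0.06],
    [[0, 0, 0], [0, 0, -0.06], 0.06],
  ],
)

```text
time: 7.48
eef_pos: [0.5291, -0.1848, 0.1475]
tcp_rot: [0.997, 0.074, -0.002, -0.001]
contact_force: [1.0, -0.9, -0.3]
opening: 0.707
finger_force: 0.0
```

Emit:
drive_tool(
  moves=[
    [[0, 0, 0], [0, 0, -0.03], 0.06],
    [[0, 0, 0], [0, 0, 0], 0.06],
  ],
)

```text
time: 7.72
eef_pos: [0.5321, -0.1863, 0.1816]
tcp_rot: [0.997, 0.074, 0.003, 0.002]
contact_force: [0.2, 0.9, -0.9]
opening: 0.704
finger_force: 0.0
```

Run:
```python
from h import *
plan(.675,.1965,.15,110.5)
plan(.682,-.167,.17,75)
```

```text
yaw now -81.5 turn [ 0.0054 -0.0055 -0.2089] shift before turn [ 0.1979 -0.3575  0.0311] after turn [ 0.2679 -0.3085  0.0316] n 6.8 pos [ 0.5321 -0.1863  0.1816] q [-0.52  0.1   1.92 -0.    1.11  0.91]
yaw now -81.5 turn [ 0.0034 -0.0069  0.4106] shift before turn [0.1511 0.0031 0.0125] after turn [ 0.1398 -0.0574  0.0116] n 2.5 pos [ 0.5321 -0.1863  0.1816] q [-0.52  0.1   1.92 -0.    1.11  0.91]
```

Emit:
drive_tool(
  moves=[
    [[0, 0, 0], [0.05, 0.001, 0], 0.085],
    [[0, 0, 0], [0.05, 0.001, 0], 0.085],
    [[0, 0, 0], [0.05, 0.001, 0], 0.085],
    [[0, 0, 0], [0, 0, 0], 0.085],
    [[0, 0, 0], [0, 0, 0], 0.085],
  ],
)

```text
time: 8.35
eef_pos: [0.6778, -0.1656, 0.1751]
tcp_rot: [0.997, 0.074, -0.002, -0.001]
contact_force: [-0.2, -0.0, 1.3]
opening: 0.996
finger_force: 0.0
```

Run:
```python
from plant import ctrl
from h import *
c=ctrl.read_camera('wrist');pickle.dump(c,open('w4.pkl','wb'))
m=(c['image'].max(2)<45).astype(np.uint8);m[250:]=0
n,l,st,ce=cv2.connectedComponentsWithStats(m)
i=[j for j in range(1,n) if st[j,4]>300];print(st[i],ce[i])
for j in i:print(ray(c,*ce[j],.1))
plan(.682,-.167,.055,98.5)
```

```text
[[ 233  166   65   65 3236]] [[264.62175525 198.46322621]]
[ 0.68490454 -0.16831229  0.1       ]
yaw now -81.5 turn [-0.0015  0.003   0.0002] shift before turn [0.0045 0.0019 0.1209] after turn [0.0042 0.0017 0.1209] n 2.0 pos [ 0.6776 -0.1659  0.1759] q [-0.39  0.4   1.57 -0.    1.18  1.04]
```

Emit:
drive_tool(
  moves=[
    [[0, 0, 0], [0.006, 0.003, 0.03], 0.085],
    [[0, 0, 0], [0, 0, 0.045], 0.085],
    [[0, 0, 0], [0, 0, 0.045], 0.085],
    [[0, 0, 0], [0, 0, 0], 0.085],
    [[0, 0, 0], [0, 0, 0], 0.03],
  ],
)

```text
time: 9.02
eef_pos: [0.6859, -0.1687, 0.0598]
tcp_rot: [0.997, 0.074, 0.001, 0.001]
contact_force: [0.2, 1.2, 1.1]
opening: 0.809
finger_force: 0.0
```

Emit:
drive_tool(
  moves=[
    [[0, 0, 0], [0, 0, 0], 0.03],
    [[0, 0, 0], [0, 0, 0], 0.03],
    [[0, 0, 0], [0, 0, 0], 0.03],
  ],
  grip_force=40,
)

```text
time: 9.4
eef_pos: [0.6872, -0.1689, 0.0614]
tcp_rot: [0.997, 0.074, 0.002, 0.001]
contact_force: [-2.1, -0.5, 6.9]
opening: 0.524
finger_force: 39.5
```

Run:
```python
from h import *
plan(.4505,-.197,.12,98.5)
```

```text
yaw now -81.5 turn [ 0.0028 -0.0042  0.0007] shift before turn [-0.238  -0.0072 -0.0596] after turn [-0.2382 -0.0072 -0.0586] n 4.1 pos [ 0.6872 -0.1689  0.0614] q [-0.38  0.54  1.6  -0.    1.    1.04]
```

Emit:
drive_tool(
  moves=[
    [[0, 0, 0], [0, 0, -0.03], 0.03],
    [[0, 0, 0], [-0.01, 0, -0.035], 0.03],
    [[0, 0, 0], [-0.05, -0.002, 0], 0.03],
    [[0, 0, 0], [-0.055, -0.002, 0], 0.03],
    [[0, 0, 0], [-0.055, -0.002, 0], 0.03],
  ],
)

```text
time: 10.02
eef_pos: [0.5146, -0.1872, 0.1227]
tcp_rot: [0.997, 0.075, -0.0, 0.0]
contact_force: [0.6, -0.8, -2.2]
opening: 0.53
finger_force: 40.2
```

Emit:
drive_tool(
  moves=[
    [[0, 0, 0], [-0.045, -0.001, 0], 0.03],
    [[0, 0, 0], [-0.022, 0, 0], 0.03],
    [[0, 0, 0], [0, 0, 0], 0.03],
    [[0, 0, 0], [0, 0, 0], 0.03],
  ],
)

```text
time: 10.52
eef_pos: [0.4508, -0.1965, 0.1232]
tcp_rot: [0.997, 0.074, 0.001, 0.0]
contact_force: [0.7, 0.3, -2.1]
opening: 0.526
finger_force: 40.2
```

Run:
```python
from plant import ctrl
from h import *
plan(.4505,-.197,.066,98.5)
c=ctrl.read_camera('side')
cv2.imwrite('pics/s5.png',cv2.resize(c['image'][130:300,200:420,::-1],(770,595),interpolation=cv2.INTER_CUBIC))
```

```text
yaw now -81.5 turn [ 0.0008 -0.0013  0.0004] shift before turn [-0.0004  0.0004  0.0572] after turn [-0.0003  0.0004  0.0572] n 1.0 pos [ 0.4508 -0.1965  0.1232] q [-0.62  0.02  2.12  0.    1.    0.8 ]
```

View pics/s5.png

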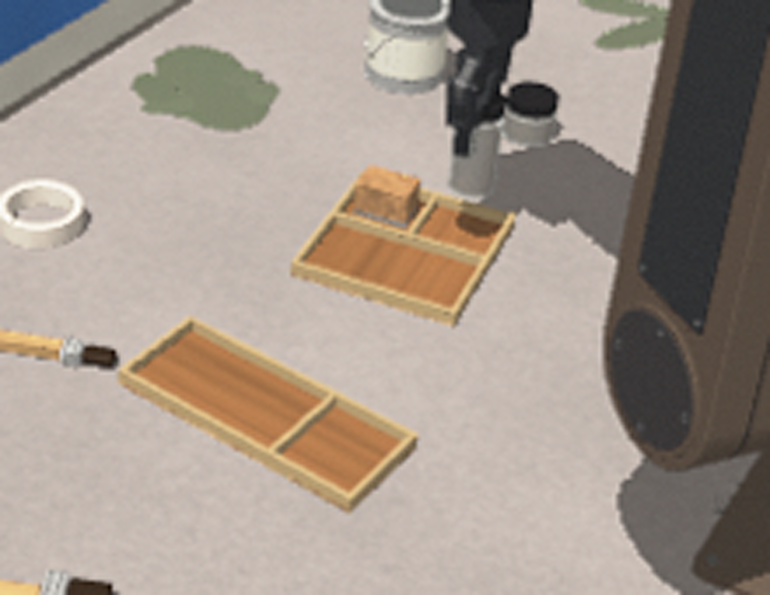

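The side view shows the block flat in its far bay (crop 388,195) and the jar held upright above the near bay (470,165). I'll lower it.

Emit:
drive_tool(
  moves=[
    [[0, 0, 0], [0, 0, 0.025], 0.03],
    [[0, 0, 0], [0, 0, 0.018], 0.03],
    [[0, 0, 0], [0, 0, 0.008], 0.03],
    [[0, 0, 0], [0, 0, 0.003], 0.03],
    [[0, 0, 0], [0, 0, 0], 0.03],
  ],
)

```text
time: 11.2
eef_pos: [0.4505, -0.1965, 0.0691]
tcp_rot: [0.997, 0.074, 0.0, 0.0]
contact_force: [0.4, -0.3, -2.0]
opening: 0.528
finger_force: 40.2
```

Emit:
drive_tool(
  moves=[
    [[0, 0, 0], [0, 0, 0.001], 0.03],
    [[0, 0, 0], [0, 0, 0.001], 0.03],
    [[0, 0, 0], [0, 0, 0], 0.03],
  ],
)

```text
time: 11.58
eef_pos: [0.45, -0.1964, 0.0669]
tcp_rot: [0.997, 0.074, 0.0, 0.0]
contact_force: [0.4, 1.1, -1.3]
opening: 0.528
finger_force: 40.2
```

Emit:
drive_tool(
  moves=[
    [[0, 0, 0], [0, 0, 0.001], 0.03],
    [[0, 0, 0], [0, 0, 0.001], 0.03],
    [[0, 0, 0], [0, 0, 0], 0.03],
  ],
)

```text
time: 11.95
eef_pos: [0.4501, -0.1964, 0.0654]
tcp_rot: [0.997, 0.074, -0.0, -0.0]
contact_force: [-2.3, 1.5, 4.4]
opening: 0.528
finger_force: 40.7
```

Emit:
drive_tool(
  moves=[
    [[0, 0, 0], [0, 0, 0], 0.06],
    [[0, 0, 0], [0, 0, 0], 0.08],
    [[0, 0, 0], [0, 0, 0], 0.08],
    [[0, 0, 0], [0, 0, -0.02], 0.085],
    [[0, 0, 0], [0, 0, -0.05], 0.085],
  ],
)

```text
time: 12.58
eef_pos: [0.4481, -0.1951, 0.1327]
tcp_rot: [0.997, 0.074, -0.003, -0.002]
contact_force: [0.2, -1.0, -0.4]
opening: 0.992
finger_force: 0.0
```

Emit:
drive_tool(
  moves=[
    [[0, 0, 0], [0, 0, -0.05], 0.085],
    [[0, 0, 0], [0, 0, -0.02], 0.085],
    [[0, 0, 0], [0, 0, 0], 0.085],
  ],
)

```text
time: 12.95
eef_pos: [0.451, -0.197, 0.2068]
tcp_rot: [0.997, 0.074, 0.002, 0.002]
contact_force: [0.1, -0.1, 0.2]
opening: 0.996
finger_force: 0.0
```

Run:
```python
from h import *
plan(.479,-.412,.14,98.5)
```

```text
yaw now -81.5 turn [ 0.0034 -0.0035  0.0005] shift before turn [-0.0044  0.2165  0.0675] after turn [-0.0041  0.2167  0.0668] n 3.8 pos [ 0.451  -0.197   0.2068] q [-0.62 -0.09  2.06  0.    1.16  0.8 ]
```

Run:
```python
from h import *
from scipy.optimize import least_squares
from plant import ctrl
s=ctrl.get_state();np.set_printoptions(suppress=True)
D=np.array([[.494,-.0026,.358,-.21,-.19,1.87],[.5254,-.1841,.1198,-.52,.17,1.97],[.6872,-.1689,.0614,-.38,.54,1.6],[.4508,-.1965,.1232,-.62,.02,2.12],[.6778,-.1656,.1755,-.39,.4,1.57],[.2726,-.617,.247,-1.305,.286,1.577],[.6898,.0085,.0778,-.13,.49,1.64],[*s['eef_pos'],*s['qpos'][:3]]])
def f(p):
    a,z0,l1,l2,f1,d=p;q1,q2,q3=D[:,3:].T
    r=a+l1*np.sin(q2)+l2*np.sin(q2+q3+f1);z=z0+l1*np.cos(q2)+l2*np.cos(q2+q3+f1)
    return np.r_[r*np.cos(q1)-d*np.sin(q1)-D[:,0],r*np.sin(q1)+d*np.cos(q1)-D[:,1],z-D[:,2]]
r=least_squares(f,[0,.0,.45,.45,0,.1]);p=r.x;print(p,abs(r.fun).max())
a,z0,l1,l2,f1,d=p
T=s['eef_pos'];zt=.226 # tool length unknown
for x,y in((.38,.142),(.385,.142),(.43,.142)):
  for z in(.04,.06,.1,.2):
    rho=np.sqrt(x*x+y*y-d*d)
    q=least_squares(lambda q:[a+l1*np.sin(q[0])+l2*np.sin(q[0]+q[1]+f1)-rho,z0+l1*np.cos(q[0])+l2*np.cos(q[0]+q[1]+f1)-z],[.1,2.3]);print(x,z,q.x.round(3),'q5',round(np.pi-q.x.sum(),3),abs(q.fun).max().round(4))
```

```text
[0.00396334 0.00487626 0.44011777 0.56774899 0.02979727 0.10075212] 0.004172233600574671
0.38 0.04 [-0.02   2.355] q5 0.807 0.0
0.38 0.06 [-0.066  2.35 ] q5 0.858 0.0
0.38 0.1 [-0.15   2.333] q5 0.958 0.0
0.38 0.2 [-0.306  2.253] q5 1.194 0.0
0.385 0.04 [-0.009  2.344] q5 0.806 0.0
0.385 0.06 [-0.055  2.339] q5 0.857 0.0
0.385 0.1 [-0.137  2.322] q5 0.957 0.0
0.385 0.2 [-0.292  2.243] q5 1.191 0.0
0.43 0.04 [0.086 2.245] q5 0.81 0.0
0.43 0.06 [0.045 2.24 ] q5 0.856 0.0
0.43 0.1 [-0.031  2.224] q5 0.948 0.0
0.43 0.2 [-0.178  2.152] q5 1.168 0.0
```

Emit:
drive_tool(
  moves=[
    [[0, 0, 0], [-0.001, 0.054, 0.015], 0.085],
    [[0, 0, 0], [-0.001, 0.054, 0.015], 0.085],
    [[0, 0, 0], [-0.001, 0.054, 0.015], 0.085],
    [[0, 0, 0], [-0.001, 0.054, 0.015], 0.085],
    [[0, 0, 0], [0, 0, 0], 0.085],
  ],
)

```text
time: 13.58
eef_pos: [0.4762, -0.4122, 0.1398]
tcp_rot: [0.997, 0.073, -0.002, -0.003]
contact_force: [-1.0, 0.6, -0.4]
opening: 0.997
finger_force: 0.0
```

Run:
```python
from plant import ctrl
from h import *
c=ctrl.read_camera('wrist');pickle.dump(c,open('w5.pkl','wb'))
m=(c['image'].max(2)<45).astype(np.uint8);m[250:]=0
n,l,st,ce=cv2.connectedComponentsWithStats(m)
i=[j for j in range(1,n) if st[j,4]>300];print(st[i],ce[i])
for j in i:print(ray(c,*ce[j],.05))
plan(.479,-.412,.036,98.5)
cv2.imwrite('pics/w5.png',c['image'][:,:,::-1])
```

```text
[[ 228  150   78   77 4645]] [[266.19461787 188.25209903]]
[ 0.48588912 -0.41554667  0.05      ]
yaw now -81.6 turn [-0.0054  0.003  -0.0019] shift before turn [0.0025 0.0023 0.1049] after turn [0.0022 0.0018 0.1049] n 1.7 pos [ 0.4766 -0.4106  0.1409] q [-0.87  0.3   1.77  0.    1.08  0.55]
```

Emit:
drive_tool(
  moves=[
    [[0, 0, 0], [0.005, 0.003, 0.03], 0.085],
    [[0, 0, 0], [0, 0, 0.045], 0.085],
    [[0, 0, 0], [0, 0, 0.028], 0.085],
    [[0, 0, 0], [0, 0, 0], 0.085],
    [[0, 0, 0], [0, 0, 0], 0.085],
  ],
)

```text
time: 14.25
eef_pos: [0.4841, -0.4125, 0.0431]
tcp_rot: [0.997, 0.075, 0.001, 0.001]
contact_force: [0.4, -0.6, -0.4]
opening: 0.995
finger_force: 0.0
```

Emit:
drive_tool(
  moves=[
    [[0, 0, 0], [0, 0, 0], 0.07],
    [[0, 0, 0], [0, 0, 0], 0.04],
    [[0, 0, 0], [0, 0, 0], 0.04],
    [[0, 0, 0], [0, 0, 0], 0.04],
    [[0, 0, 0], [0, 0, 0], 0.04],
  ],
)

```text
time: 14.88
eef_pos: [0.4844, -0.4138, 0.0439]
tcp_rot: [0.997, 0.074, 0.001, 0.001]
contact_force: [-0.3, 1.9, 5.7]
opening: 0.641
finger_force: 43.1
```

Emit:
drive_tool(
  moves=[
    [[0, 0, 0], [0, 0, -0.03], 0.04],
    [[0, 0, 0], [0, 0, -0.05], 0.04],
    [[0, 0, 0], [0, 0, -0.05], 0.04],
    [[0, 0, 0], [0, 0, 0], 0.04],
    [[0, 0, 0], [0, 0, 0], 0.04],
  ],
)

```text
time: 15.5
eef_pos: [0.4828, -0.4121, 0.1706]
tcp_rot: [0.997, 0.074, -0.001, -0.001]
contact_force: [-1.6, -0.3, -2.1]
opening: 0.638
finger_force: 42.9
```

Run:
```python
from h import *
plan(.479,-.145,.17,98.5)
plan(.384,.142,.17,98.5)
```

```text
yaw now -81.5 turn [-0.0018  0.0011  0.0003] shift before turn [ 0.0358 -0.2647  0.001 ] after turn [ 0.0357 -0.2647  0.0006] n 4.5 pos [ 0.4828 -0.4121  0.1706] q [-0.87  0.27  1.74  0.    1.13  0.56]
yaw now -81.5 turn [-0.0018  0.0011  0.0003] shift before turn [-0.0156 -0.5626  0.0016] after turn [-0.0158 -0.5626  0.0006] n 9.4 pos [ 0.4828 -0.4121  0.1706] q [-0.87  0.27  1.74  0.    1.13  0.56]
```

Emit:
drive_tool(
  moves=[
    [[0, 0, 0], [-0.0015, -0.04, -0.015], 0.04],
    [[0, 0, 0], [-0.0015, -0.055, -0.01], 0.04],
    [[0, 0, 0], [-0.0015, -0.055, 0], 0.04],
    [[0, 0, 0], [-0.0015, -0.055, 0], 0.04],
    [[0, 0, 0], [-0.0015, -0.055, 0], 0.04],
  ],
)

```text
time: 16.12
eef_pos: [0.4355, -0.1543, 0.1939]
tcp_rot: [0.997, 0.074, -0.002, -0.002]
contact_force: [1.3, 1.1, -1.3]
opening: 0.641
finger_force: 43.0
```

Emit:
drive_tool(
  moves=[
    [[0, 0, 0], [-0.0015, -0.055, 0], 0.04],
    [[0, 0, 0], [-0.0015, -0.055, 0], 0.04],
    [[0, 0, 0], [-0.0015, -0.055, 0], 0.04],
    [[0, 0, 0], [-0.0015, -0.055, 0.01], 0.04],
    [[0, 0, 0], [-0.0015, -0.053, 0.015], 0.04],
  ],
)

```text
time: 16.75
eef_pos: [0.3878, 0.1137, 0.1697]
tcp_rot: [0.997, 0.074, -0.001, -0.0]
contact_force: [1.1, 0.6, -3.1]
opening: 0.639
finger_force: 43.0
```

Emit:
drive_tool(
  moves=[
    [[0, 0, 0], [0, -0.028, 0], 0.04],
    [[0, 0, 0], [0, 0, 0], 0.04],
    [[0, 0, 0], [0, 0, 0], 0.04],
  ],
)

```text
time: 17.12
eef_pos: [0.3847, 0.1393, 0.1704]
tcp_rot: [0.997, 0.074, -0.001, 0.0]
contact_force: [-0.4, -0.6, -1.7]
opening: 0.637
finger_force: 43.1
```

Run:
```python
from plant import ctrl
from h import *
plan(.384,.142,.048,98.5)
c=ctrl.read_camera('wrist');pickle.dump(c,open('w6.pkl','wb'))
cv2.imwrite('pics/w6.png',cv2.resize(c['image'][:,:,::-1],(800,600),interpolation=cv2.INTER_CUBIC))
```

```text
yaw now -81.5 turn [0.0004 0.0027 0.0005] shift before turn [ 0.     -0.0028  0.1224] after turn [-0.0003 -0.0028  0.1224] n 2.0 pos [0.3847 0.1393 0.1704] q [ 0.1  -0.25  2.27 -0.    1.13  1.52]
```

View pics/w6.png

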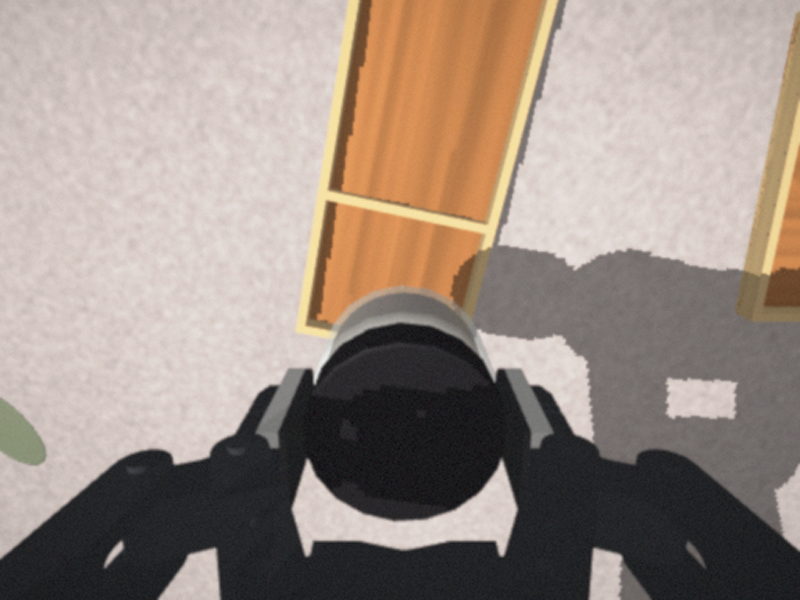

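The jar is upright over the bay. The divider's ends are at about (322,196) and (494,231), and the tray's near-left corner at (299,332). I'll check these against the tray estimate.

Run:
```python
from h import *
k=1.5625;w=pickle.load(open('w6.pkl','rb'));C,S=np.cos(3.083),np.sin(3.083);A=np.array([[C,-S],[S,C]])
for px,l in(((322,196),(.04,-.05)),((494,231),(.04,.05)),((299,332),(.1225,-.05))):
    print(ray(w,*((np.array(px)+.5)/k-.5),.016)[:2].round(4),(A@l+[.4602,.1375]).round(4))
for z in (.016,.03,.05):print(ray(w,*((np.array((404,425))+.5)/k-.5),.045+.125+z-.045)[:2])
```

```text
[0.4227 0.1907] [0.4232 0.1898]
[0.4178 0.0938] [0.4173 0.0899]
[0.3412 0.196 ] [0.3408 0.1946]
[0.36510988 0.13651162]
[0.37370811 0.13779705]
[0.3859913  0.13963338]
```

Emit:
drive_tool(
  moves=[
    [[0, 0, 0], [-0.0015, -0.004, 0.04], 0.04],
    [[0, 0, 0], [0, 0, 0.04], 0.04],
    [[0, 0, 0], [0, 0, 0.025], 0.04],
    [[0, 0, 0], [0, 0, 0.01], 0.04],
    [[0, 0, 0], [0, 0, 0], 0.04],
  ],
)

```text
time: 17.8
eef_pos: [0.3835, 0.1429, 0.0566]
tcp_rot: [0.997, 0.074, -0.0, 0.0]
contact_force: [-0.3, -0.7, -1.2]
opening: 0.636
finger_force: 43.2
```

Emit:
drive_tool(
  moves=[
    [[0, 0, 0], [0, 0, 0.003], 0.04],
    [[0, 0, 0], [0, 0, 0.002], 0.04],
    [[0, 0, 0], [0, 0, 0], 0.04],
  ],
)

```text
time: 18.18
eef_pos: [0.3836, 0.1436, 0.0521]
tcp_rot: [0.997, 0.074, 0.0, -0.0]
contact_force: [-0.0, -0.9, -1.5]
opening: 0.642
finger_force: 43.2
```

Emit:
drive_tool(
  moves=[
    [[0, 0, 0], [0, 0, 0.0015], 0.04],
    [[0, 0, 0], [0, 0, 0.0015], 0.04],
    [[0, 0, 0], [0, 0, 0], 0.04],
  ],
)

```text
time: 18.55
eef_pos: [0.3832, 0.1436, 0.0486]
tcp_rot: [0.997, 0.074, -0.0, 0.0]
contact_force: [-0.4, 0.6, -1.9]
opening: 0.639
finger_force: 43.2
```

Emit:
drive_tool(
  moves=[
    [[0, 0, 0], [0, 0, 0.001], 0.04],
    [[0, 0, 0], [0, 0, 0], 0.04],
  ],
)

```text
time: 18.8
eef_pos: [0.3835, 0.1436, 0.048]
tcp_rot: [0.997, 0.074, -0.0, -0.0]
contact_force: [-1.0, -1.3, 2.4]
opening: 0.64
finger_force: 43.4
```

Contact. Release, rise, then go to the slim brush.

Emit:
drive_tool(
  moves=[
    [[0, 0, 0], [0, 0, 0], 0.07],
    [[0, 0, 0], [0, 0, 0], 0.08],
    [[0, 0, 0], [0, 0, 0], 0.08],
    [[0, 0, 0], [0, 0, -0.03], 0.085],
    [[0, 0, 0], [0, 0, -0.05], 0.085],
  ],
)

```text
time: 19.42
eef_pos: [0.3817, 0.1433, 0.1269]
tcp_rot: [0.997, 0.074, -0.003, 0.0]
contact_force: [0.7, 1.4, 0.6]
opening: 0.995
finger_force: 0.0
```

Emit:
drive_tool(
  moves=[
    [[0, 0, 0], [0, 0, -0.04], 0.05],
    [[0, 0, 0], [0, 0, 0], 0.05],
  ],
)

```text
time: 19.68
eef_pos: [0.3859, 0.1439, 0.1717]
tcp_rot: [0.997, 0.074, 0.004, -0.0]
contact_force: [0.8, -0.4, -0.3]
opening: 0.598
finger_force: 0.0
```

Run:
```python
from h import *
plan(.675,.1965,.15,110.5)
```

```text
yaw now -81.5 turn [ 0.0013 -0.0088 -0.2089] shift before turn [ 0.2935 -0.0092  0.0243] after turn [0.2892 0.0519 0.0217] n 4.9 pos [0.3859 0.1439 0.1717] q [ 0.11 -0.25  2.27  0.    1.12  1.53]
```

Emit:
drive_tool(
  moves=[
    [[0, 0, -0.104], [0, 0, 0], 0.05],
    [[0, 0, -0.104], [0, 0, 0], 0.05],
    [[0, 0, 0], [0.058, 0.0104, 0.004], 0.05],
    [[0, 0, 0], [0.058, 0.0104, 0.004], 0.05],
    [[0, 0, 0], [0.058, 0.0104, 0.004], 0.05],
  ],
)

```text
time: 20.3
eef_pos: [0.5582, 0.1753, 0.1537]
tcp_rot: [0.984, 0.177, -0.001, -0.0]
contact_force: [1.4, -0.0, 1.0]
opening: 0.588
finger_force: 0.0
```

Emit:
drive_tool(
  moves=[
    [[0, 0, 0], [0.058, 0.0104, 0.004], 0.05],
    [[0, 0, 0], [0.058, 0.0104, 0.004], 0.05],
    [[0, 0, 0], [0, 0, 0], 0.05],
    [[0, 0, 0], [0, 0, 0], 0.05],
  ],
)

```text
time: 20.8
eef_pos: [0.6721, 0.1959, 0.1453]
tcp_rot: [0.984, 0.177, -0.002, -0.0]
contact_force: [0.2, -0.4, -0.9]
opening: 0.583
finger_force: 0.0
```

Run:
```python
from plant import ctrl
from h import *
plan(.675,.1965,.022,110.5)
c=ctrl.read_camera('wrist');pickle.dump(c,open('w7.pkl','wb'))
cv2.imwrite('pics/w7.png',cv2.resize(c['image'][:,:,::-1],(800,600),interpolation=cv2.INTER_CUBIC))
```

```text
yaw now -69.6 turn [-0.0009  0.004  -0.001 ] shift before turn [0.0034 0.0006 0.1233] after turn [0.0029 0.0005 0.1233] n 2.1 pos [0.6721 0.1959 0.1453] q [0.14 0.43 1.58 0.   1.13 1.35]
```

View pics/w7.png

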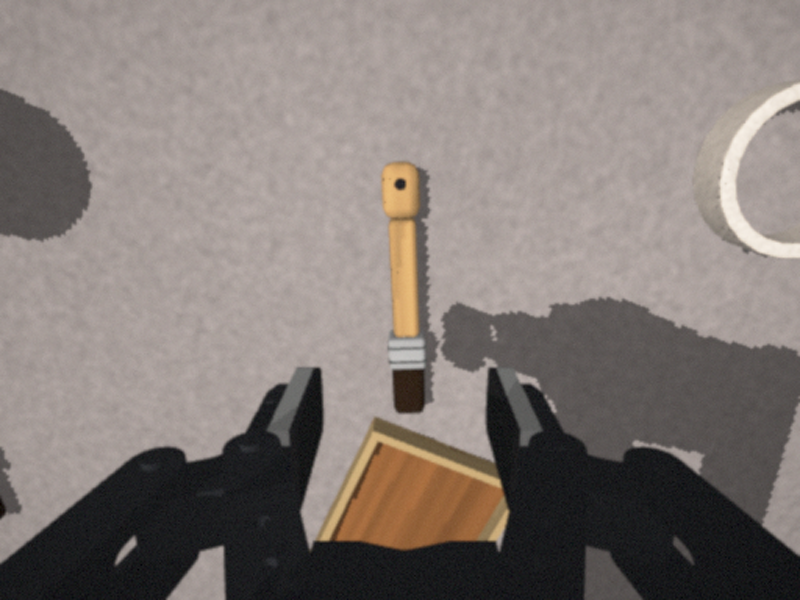

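The slim brush lies between the jaws and nearly aligned with them: tail at (400,163), neck at (402,225) to (406,335), bristle end at (408,412).

Run:
```python
from h import *
k=1.5625;w=pickle.load(open('w7.pkl','rb'))
P=np.array([ray(w,*((np.array(p)+.5)/k-.5),.014)[:2] for p in((400,163),(402,225),(406,335),(408,412))]);print(P)
d=P[3]-P[0];print(np.linalg.norm(d),np.degrees(np.arctan2(d[1],d[0])));u=d/np.linalg.norm(d);g=P[[0,3]].mean(0)-.01*u;print(g)
plan(*g,.022,np.degrees(np.arctan2(d[1],d[0]))+270)
```

```text
[[0.73110094 0.22017979]
 [0.70268373 0.20854524]
 [0.64688018 0.18543204]
 [0.60281164 0.1676757 ]]
0.13861754621167613 -157.742521713291
[0.6762112  0.19771544]
yaw now -69.6 turn [-0.0006  0.0025 -0.0316] shift before turn [ 0.0049 -0.      0.1244] after turn [4.600e-03 1.000e-04 1.244e-01] n 2.1 pos [0.6719 0.196  0.1464] q [0.14 0.43 1.58 0.   1.13 1.35]
```

Emit:
drive_tool(
  moves=[
    [[0, 0, -0.03], [0.004, 0, 0.03], 0.05],
    [[0, 0, 0], [0, 0, 0.045], 0.05],
    [[0, 0, 0], [0, 0, 0.035], 0.05],
    [[0, 0, 0], [0, 0, 0], 0.05],
    [[0, 0, 0], [0, 0, 0], 0.05],
  ],
)

```text
time: 21.48
eef_pos: [0.6776, 0.1977, 0.0402]
tcp_rot: [0.981, 0.192, 0.002, 0.0]
contact_force: [1.5, 0.1, 0.1]
opening: 0.583
finger_force: 0.0
```

Emit:
drive_tool(
  moves=[
    [[0, 0, 0], [-0.001, 0, 0.012], 0.05],
    [[0, 0, 0], [0, 0, 0.006], 0.05],
    [[0, 0, 0], [0, 0, 0], 0.05],
    [[0, 0, 0], [0, 0, 0], 0.05],
  ],
)

```text
time: 21.98
eef_pos: [0.6762, 0.1972, 0.0198]
tcp_rot: [0.981, 0.192, 0.0, 0.0]
contact_force: [0.5, -0.0, -0.3]
opening: 0.588
finger_force: 0.0
```

Emit:
drive_tool(
  moves=[
    [[0, 0, 0], [0, 0, 0], 0.025],
    [[0, 0, 0], [0, 0, 0], 0.005],
    [[0, 0, 0], [0, 0, 0], 0.005],
    [[0, 0, 0], [0, 0, 0], 0.005],
    [[0, 0, 0], [0, 0, 0], 0.005],
  ],
  grip_force=35,
)

```text
time: 22.6
eef_pos: [0.6764, 0.1972, 0.0201]
tcp_rot: [0.981, 0.192, 0.0, 0.0]
contact_force: [0.3, -0.4, 1.2]
opening: 0.15
finger_force: 36.1
```

Emit:
drive_tool(
  moves=[
    [[0, 0, 0], [0, 0, -0.03], 0.005],
    [[0, 0, 0], [0, 0, -0.05], 0.005],
    [[0, 0, 0], [0, 0, 0], 0.005],
    [[0, 0, 0], [0, 0, 0], 0.005],
  ],
)

```text
time: 23.1
eef_pos: [0.6755, 0.1971, 0.0992]
tcp_rot: [0.981, 0.192, -0.001, -0.0]
contact_force: [-0.1, -0.8, 0.0]
opening: 0.15
finger_force: 35.8
```

Run:
```python
from h import *
plan(.51,.1365,.1,86.6)
```

```text
yaw now -67.8 turn [-0.      0.001   0.4462] shift before turn [-0.1762 -0.0063 -0.0006] after turn [-0.1617  0.0703 -0.0008] n 2.9 pos [0.6755 0.1971 0.0992] q [0.14 0.49 1.6  0.   1.06 1.32]
```

Emit:
drive_tool(
  moves=[
    [[0, 0, 0.149], [0, 0, 0], 0.005],
    [[0, 0, 0.149], [0, 0, 0], 0.005],
    [[0, 0, 0.148], [0, 0, 0], 0.005],
    [[0, 0, 0], [-0.054, 0.0235, 0], 0.005],
    [[0, 0, 0], [-0.054, 0.0235, 0], 0.005],
  ],
)

```text
time: 23.72
eef_pos: [0.5627, 0.156, 0.0966]
tcp_rot: [1.0, -0.029, -0.003, 0.0]
contact_force: [0.3, -0.2, 0.8]
opening: 0.15
finger_force: 35.8
```

Emit:
drive_tool(
  moves=[
    [[0, 0, 0], [-0.054, 0.0235, 0], 0.005],
    [[0, 0, 0], [0, 0, 0.02], 0.005],
    [[0, 0, 0], [0, 0, 0.02], 0.005],
    [[0, 0, 0], [0, 0, 0], 0.005],
    [[0, 0, 0], [0, 0, 0], 0.005],
  ],
)

```text
time: 24.35
eef_pos: [0.5099, 0.1363, 0.0593]
tcp_rot: [1.0, -0.03, -0.001, 0.0]
contact_force: [0.3, -0.5, -0.2]
opening: 0.153
finger_force: 35.8
```

Run:
```python
from h import *
plan(.51,.1365,.0245,86.6)
```

```text
yaw now -93.4 turn [0.0002 0.0014 0.0002] shift before turn [ 0.0001 -0.0002  0.0348] after turn [ 0.0001 -0.0002  0.0348] n 0.6 pos [0.5099 0.1363 0.0593] q [ 0.07  0.21  2.06 -0.    0.88  1.7 ]
```

Emit:
drive_tool(
  moves=[
    [[0, 0, 0], [0, 0, 0.018], 0.005],
    [[0, 0, 0], [0, 0, 0.012], 0.005],
    [[0, 0, 0], [0, 0, 0.004], 0.005],
    [[0, 0, 0], [0, 0, 0], 0.005],
    [[0, 0, 0], [0, 0, 0], 0.005],
  ],
)

```text
time: 24.98
eef_pos: [0.5105, 0.1364, 0.026]
tcp_rot: [1.0, -0.03, 0.0, -0.0]
contact_force: [0.2, 0.0, 0.1]
opening: 0.154
finger_force: 35.8
```

Emit:
drive_tool(
  moves=[
    [[0, 0, 0], [0, 0, 0], 0.03],
    [[0, 0, 0], [0, 0, 0], 0.03],
    [[0, 0, 0], [0, 0, -0.03], 0.03],
    [[0, 0, 0], [0, 0, -0.05], 0.05],
    [[0, 0, 0], [0, 0, -0.06], 0.05],
  ],
)

```text
time: 25.6
eef_pos: [0.5092, 0.1362, 0.1662]
tcp_rot: [1.0, -0.03, -0.001, 0.0]
contact_force: [1.4, -0.2, -0.2]
opening: 0.583
finger_force: 0.0
```

Run:
```python
from h import *
plan(.495,.43,.17,118.4)
```

```text
yaw now -93.4 turn [-4.00e-04  2.50e-03 -5.55e-01] shift before turn [-0.0316 -0.2924 -0.0038] after turn [ 0.1272 -0.2652 -0.0038] n 4.9 pos [0.5092 0.1362 0.1662] q [0.07 0.05 2.01 0.   1.09 1.7 ]
```

Emit:
drive_tool(
  moves=[
    [[0, 0, 0], [-0.0063, -0.0585, 0], 0.06],
    [[0, 0, 0], [-0.0063, -0.0585, 0], 0.06],
    [[0, 0, 0], [-0.0063, -0.0585, 0], 0.06],
    [[0, 0, 0], [-0.0063, -0.0585, 0], 0.06],
    [[0, 0, 0], [-0.0063, -0.0585, 0], 0.06],
  ],
)

```text
time: 26.22
eef_pos: [0.4958, 0.4321, 0.166]
tcp_rot: [1.0, -0.03, 0.0, -0.0]
contact_force: [0.5, 0.2, -0.1]
opening: 0.702
finger_force: 0.0
```

Emit:
drive_tool(
  moves=[
    [[0, 0, -0.139], [0, 0, 0], 0.06],
    [[0, 0, -0.139], [0, 0, 0], 0.06],
    [[0, 0, -0.139], [0, 0, 0], 0.06],
    [[0, 0, -0.139], [0, 0, 0], 0.06],
    [[0, 0, 0], [0, 0, 0], 0.06],
  ],
)

```text
time: 26.85
eef_pos: [0.496, 0.4302, 0.1657]
tcp_rot: [0.969, 0.245, -0.0, -0.0]
contact_force: [0.5, 0.5, -0.2]
opening: 0.702
finger_force: 0.0
```

Run:
```python
from plant import ctrl
from h import *
plan(.495,.43,.022,118.4)
c=ctrl.read_camera('wrist');pickle.dump(c,open('w8.pkl','wb'))
cv2.imwrite('pics/w8.png',cv2.resize(c['image'][:,:,::-1],(800,600),interpolation=cv2.INTER_CUBIC))
```

```text
yaw now -61.6 turn [-0.      0.     -0.0004] shift before turn [-0.0009 -0.0003  0.1437] after turn [-0.0009 -0.0003  0.1437] n 2.4 pos [0.496  0.4302 0.1657] q [0.56 0.32 1.69 0.   1.13 1.64]
```

View pics/w8.png

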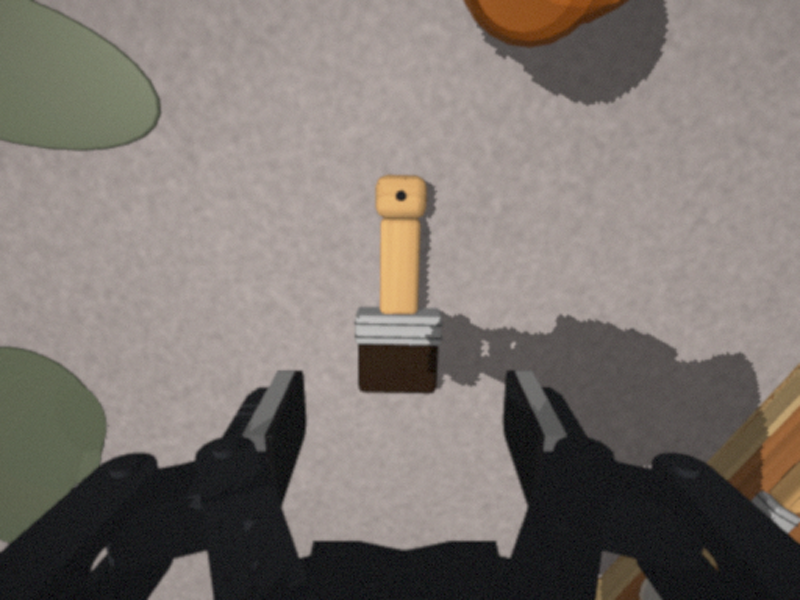

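The wide brush is aligned with the jaws: tail at (401,176), neck at (400,220) to (400,312), bristle end at (398,391).

Run:
```python
from h import *
k=1.5625;w=pickle.load(open('w8.pkl','rb'))
P=np.array([ray(w,*((np.array(p)+.5)/k-.5),.014)[:2] for p in((401,176),(400,220),(400,312),(398,391))]);print(P)
d=P[3]-P[0];print(np.linalg.norm(d),np.degrees(np.arctan2(d[1],d[0])));u=d/np.linalg.norm(d);g=P[[0,3]].mean(0)-.014*u;print(g)
plan(*g,.022,np.degrees(np.arctan2(d[1],d[0]))+270)
```

```text
[[0.54502444 0.45825806]
 [0.52397775 0.44753576]
 [0.47687814 0.42217955]
 [0.43139522 0.39907875]]
0.12811631628765816 -152.48901776790163
[0.50062674 0.43513527]
yaw now -61.7 turn [0.     0.     0.0143] shift before turn [ 0.0065 -0.0022  0.1437] after turn [ 0.0064 -0.0023  0.1437] n 2.4 pos [0.496  0.4302 0.1657] q [0.56 0.32 1.69 0.   1.13 1.64]
```

Emit:
drive_tool(
  moves=[
    [[0, 0, 0.014], [0.0065, -0.001, 0.03], 0.06],
    [[0, 0, 0], [0, 0, 0.045], 0.06],
    [[0, 0, 0], [0, 0, 0.045], 0.06],
    [[0, 0, 0], [0, 0, 0.01], 0.06],
    [[0, 0, 0], [0, 0, 0], 0.06],
  ],
)

```text
time: 27.52
eef_pos: [0.5014, 0.4342, 0.0358]
tcp_rot: [0.971, 0.239, -0.0, 0.0]
contact_force: [0.5, 0.5, 1.0]
opening: 0.705
finger_force: 0.0
```

Emit:
drive_tool(
  moves=[
    [[0, 0, 0], [0, 0, 0.008], 0.06],
    [[0, 0, 0], [0, 0, 0.004], 0.06],
    [[0, 0, 0], [0, 0, 0], 0.06],
    [[0, 0, 0], [0, 0, 0], 0.03],
  ],
)

```text
time: 28.02
eef_pos: [0.5015, 0.4343, 0.0242]
tcp_rot: [0.971, 0.239, 0.0, -0.0]
contact_force: [-0.5, 0.2, -0.0]
opening: 0.504
finger_force: 0.0
```

Emit:
drive_tool(
  moves=[
    [[0, 0, 0], [0, 0, 0], 0.01],
    [[0, 0, 0], [0, 0, 0], 0.01],
    [[0, 0, 0], [0, 0, 0], 0.01],
    [[0, 0, 0], [0, 0, 0], 0.01],
  ],
)

```text
time: 28.52
eef_pos: [0.5017, 0.4344, 0.0242]
tcp_rot: [0.971, 0.239, 0.0, -0.0]
contact_force: [0.9, 0.1, 2.4]
opening: 0.243
finger_force: 35.4
```

Emit:
drive_tool(
  moves=[
    [[0, 0, 0], [0, 0, -0.03], 0.01],
    [[0, 0, 0], [0, 0, -0.05], 0.01],
    [[0, 0, 0], [0, 0, -0.04], 0.01],
    [[0, 0, 0], [0, 0, 0], 0.01],
    [[0, 0, 0], [0, 0, 0], 0.01],
  ],
)

```text
time: 29.15
eef_pos: [0.5005, 0.4336, 0.1422]
tcp_rot: [0.971, 0.239, -0.001, 0.0]
contact_force: [-0.1, 0.0, -1.8]
opening: 0.241
finger_force: 35.0
```

Run:
```python
from h import *
plan(.491,-.102,.14,98.56)
```

```text
yaw now -62.3 turn [0.0006 0.0024 0.3334] shift before turn [-0.257   0.47    0.0029] after turn [-0.0891  0.5283  0.0022] n 8.9 pos [0.5005 0.4336 0.1422] q [ 0.56  0.36  1.69 -0.    1.1   1.65]
```

Two turn rows, then ten rows of shift.

Emit:
drive_tool(
  moves=[
    [[0, 0, 0.167], [0, 0, 0], 0.01],
    [[0, 0, 0.166], [0, 0, 0], 0.01],
    [[0, 0, 0], [-0.009, 0.053, 0], 0.01],
    [[0, 0, 0], [-0.009, 0.053, 0], 0.01],
    [[0, 0, 0], [-0.009, 0.053, 0], 0.01],
  ],
)

```text
time: 29.78
eef_pos: [0.4965, 0.2709, 0.1407]
tcp_rot: [0.997, 0.075, -0.002, 0.001]
contact_force: [0.6, -0.8, -0.8]
opening: 0.245
finger_force: 35.0
```

Emit:
drive_tool(
  moves=[
    [[0, 0, 0], [-0.009, 0.053, 0], 0.01],
    [[0, 0, 0], [-0.009, 0.053, 0], 0.01],
    [[0, 0, 0], [-0.009, 0.053, 0], 0.01],
    [[0, 0, 0], [-0.009, 0.053, 0], 0.01],
    [[0, 0, 0], [-0.009, 0.053, 0], 0.01],
  ],
)

```text
time: 30.4
eef_pos: [0.4915, 0.0028, 0.1413]
tcp_rot: [0.997, 0.075, -0.002, -0.001]
contact_force: [0.6, 1.0, -0.9]
opening: 0.246
finger_force: 35.0
```

Emit:
drive_tool(
  moves=[
    [[0, 0, 0], [-0.009, 0.053, 0], 0.01],
    [[0, 0, 0], [-0.008, 0.051, 0], 0.01],
    [[0, 0, 0], [0, 0, 0.03], 0.01],
    [[0, 0, 0], [0, 0, 0.03], 0.01],
    [[0, 0, 0], [0, 0, 0], 0.01],
  ],
)

```text
time: 31.02
eef_pos: [0.4883, -0.0999, 0.0791]
tcp_rot: [0.997, 0.075, -0.005, -0.002]
contact_force: [-0.1, -0.1, -0.5]
opening: 0.239
finger_force: 35.0
```

Run:
```python
from h import *
plan(.491,-.102,.0285,98.56)
```

```text
yaw now -81.4 turn [-0.0057  0.0092 -0.0001] shift before turn [0.0028 0.0028 0.0506] after turn [0.0023 0.0025 0.0506] n 0.8 pos [ 0.4883 -0.0999  0.0791] q [-0.41  0.12  2.12  0.    0.92  1.02]
```

Emit:
drive_tool(
  moves=[
    [[0, 0, 0], [0, 0, 0.025], 0.01],
    [[0, 0, 0], [0, 0, 0.018], 0.01],
    [[0, 0, 0], [0, 0, 0.006], 0.01],
    [[0, 0, 0], [0, 0, 0], 0.01],
    [[0, 0, 0], [0, 0, 0], 0.01],
  ],
)

```text
time: 31.65
eef_pos: [0.4928, -0.1014, 0.0356]
tcp_rot: [0.997, 0.075, 0.001, 0.0]
contact_force: [-0.3, -0.6, -0.9]
opening: 0.245
finger_force: 35.0
```

Emit:
drive_tool(
  moves=[
    [[0, 0, 0], [0, 0, 0.004], 0.01],
    [[0, 0, 0], [0, 0, 0.0025], 0.01],
    [[0, 0, 0], [0, 0, 0], 0.01],
    [[0, 0, 0], [0, 0, 0], 0.01],
  ],
)

```text
time: 32.15
eef_pos: [0.492, -0.1012, 0.0282]
tcp_rot: [0.997, 0.075, -0.0, -0.0]
contact_force: [0.4, 0.8, -0.0]
opening: 0.246
finger_force: 35.0
```

Emit:
drive_tool(
  moves=[
    [[0, 0, 0], [0, 0, 0], 0.035],
    [[0, 0, 0], [0, 0, 0], 0.04],
    [[0, 0, 0], [0, 0, -0.03], 0.04],
    [[0, 0, 0], [0, 0, -0.06], 0.04],
    [[0, 0, 0], [0, 0, -0.06], 0.04],
  ],
)

```text
time: 32.78
eef_pos: [0.4916, -0.101, 0.1795]
tcp_rot: [0.997, 0.075, -0.0, -0.0]
contact_force: [1.1, -0.7, -0.1]
opening: 0.469
finger_force: 0.0
```

Emit:
drive_tool(
  moves=[
    [[0, 0, 0], [0, 0, -0.06], 0.04],
    [[0, 0, 0], [0, -0.05, -0.06], 0.04],
    [[0, 0, 0], [0, -0.05, -0.06], 0.04],
    [[0, 0, 0], [0, 0, 0], 0.04],
    [[0, 0, 0], [0, 0, 0], 0.04],
  ],
)

```text
time: 33.4
eef_pos: [0.4798, -0.0221, 0.3336]
tcp_rot: [0.997, 0.075, -0.0, 0.0]
contact_force: [-0.4, -0.0, -1.1]
opening: 0.465
finger_force: 0.0
```

Run:
```python
from plant import ctrl
from h import *
plan(.49,-.0,.38,98.5)
c=ctrl.read_camera('wrist');pickle.dump(c,open('w9.pkl','wb'))
cv2.imwrite('pics/w9.png',cv2.resize(c['image'][:,:,::-1],(800,600),interpolation=cv2.INTER_CUBIC))
c=ctrl.read_camera('side')
cv2.imwrite('pics/s9.png',cv2.resize(c['image'][130:300,200:420,::-1],(770,595),interpolation=cv2.INTER_CUBIC))
```

```text
yaw now -81.4 turn [0.0001 0.0007 0.0019] shift before turn [ 0.0133 -0.0203 -0.0465] after turn [ 0.0133 -0.0203 -0.0464] n 0.9 pos [ 0.4798 -0.0221  0.3336] q [-0.26 -0.21  1.94 -0.    1.42  1.16]
```

View pics/w9.png

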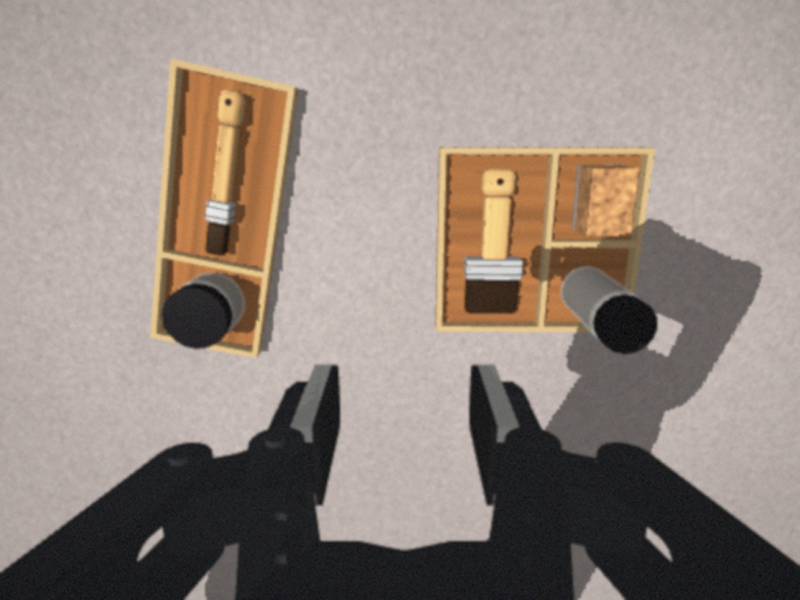

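View pics/s9.png

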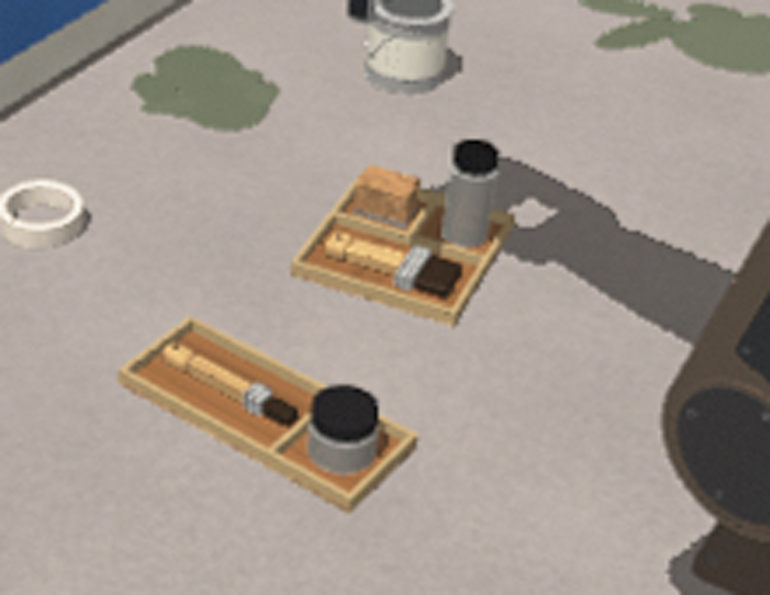

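Both views show everything in its compartment and flat, with the jars upright and the bystanders that are in view undisturbed.

```bash
python3 -c "
from plant import ctrl
print(ctrl.sign_off())"
```

```text
the job is handed in; nothing more can be done
None
```

Both painting kits are made up and the job is handed in; the final pictures show every item flat in its compartment with both jars upright, but the hand-in returned no verdict.

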